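# Seat a sleeved guide plate on its post

### The arm

A 6-joint arm with a two-finger parallel gripper is mounted at the origin on the work surface; the furniture and walls round the work are solid. World frame = base frame: x ahead of the robot, y to its left, z up, the work surface at z = 0. Lengths are in mm, angles in rad, forces in N, time in s.
With the tool pointing down it reaches from about 250 to 775 mm from the base axis. Payload 4 kg.
Tool frame: the origin (TCP) lies at the very end of the fingers, on their centre line; the grasp point (between the pads) lies 19 mm behind it (ctrl.pinch_z is the distance from the TCP to the grasp point, in mm); z points along the fingers, y is the line along which they close (so a half turn about z gives the same grasp; the last joint's range is limited). The gripper opens to 94 mm and grips with 3 to 60 N. Pads are 16 mm wide; open, the fingers measure 119 mm over their backs; the gripper's body (75 mm by 177 mm) begins 78 mm behind the grasp point.
Start: joints at [1.077, 0.087, 1.371, -0, 1.684, -0.103], TCP at [209.522, 508.548, 205.506] pointing down, gripper open.
Joint ranges: [-3.1, 3.1], [-0.76, 2.03], [0.27, 2.55], [-1.08, 4.22], [0.17, 2.65], [-2.57, 2.57]. Speed limits (rad/s): [2.79, 2.79, 3.14, 3.14, 3.14, 3.14].

### API

Orientations are given as a rotation vector (axis times angle).
In Python, from workcell import ctrl, vision, job_done gives the robot as it stands.
- The arm moves only by the tool step_arm, never from a script. Its arguments are lists of equal length, an entry for each row: "slide": the shift along the tool's x, y, z in m, a list of three; "twist": the turn, a rotation vector about the tool's x, y, z in degrees, a list of three; "jaw": the closure, from -1 (fully open) to 1 (shut). A call has 1 to 20 rows; each row is the pose to reach, as a shift and turn from the pose commanded when the call began, along the tool's axes at that moment; what a row does not reach only later rows make up. A row lasts 1/8 s, in which the tool goes at most 62.5 mm and 10.7 degrees, less where a joint would pass 70% of its speed; a pose out of reach is approached as far as the arm can. A call with a gripper value outside its range is refused whole. The fingers move at their own pace and stop on an object; "newtons" is the grip in N (left out, the last holds). Time passes only in rows, so rows that repeat a pose let the fingers close. It gives the time, the measured TCP pose, the force, the opening and the grip force at its end, in the units of the state.
- ctrl.state(): the state, without advancing time (a new reading comes with each control period).
- vision.read_camera(name): name is "scene" or "top" or "wrist"; returns a dict with "color" (480x640x3 uint8, red, green, blue), "fx", "fy", "cx", "cy" (pixels), "dist" ([k1, k2, p1, p2, k3] as OpenCV has them; the pictures are not rectified), "eye" and "rotation" of the camera in the world; the wrist camera has in their place "tool_from_camera" (4x4, takes a point from camera to tool coordinates, whose origin is the TCP and whose axes are the flange's). Camera axes: x right, y down, z forward; pixel columns grow to the right and rows downward; lengths in mm; the calibration is good to about 2 mm. A picture is of the moment at which its call begins: read the wrist's pose just before it. There is no depth.
- job_done(): hands the job in; it is judged then, once.
The state is a dict: "clock": time; "joint_positions": joint angles; "joint_velocities": joint speeds; "effort": joint torques, N m; "position": TCP position; "tcp_rot": TCP orientation; "wrist_force": force on the tool from outside, world axes, zero at the start; "wrist_torque": the same for the moment, N m; "grip_width": opening from 0.0 (shut) to 1.0 (fully open); "finger_force": force on a finger pad.
Only numpy, scipy, OpenCV 4.12 (cv2) and the standard library are available. Lean on these libraries where they do the work, as an engineer would, in place of code of your own. Each camera call takes 0.05 s, during which the arm holds its last target. There are 200 camera calls.

### The job

Pick up the guide plate by its square head and lower its sleeve, kept upright, over the tall post of the round stand until it rests on the two pins of the index ring. Then turn it under light downward pressure until its two holes find the pins, and lower it until the flange is fully home on the seat; work gently, never ram or drop it onto the pins, leave the things around it alone, and let go.

Things in the scene. Friction and masses are not known exactly. Their poses are not given: they have to be found in the camera images.
- guide_plate: Bare steel part, 0.35 to 0.65 kg, standing upright on the bench, 125 mm tall: square flange 100 x 100 x 12 mm below, round sleeve 30 mm across on its middle, square head on top. A bore 18.5 mm across runs right through. Origin: centre of the flange's underside, on the bore's axis; x through both pin holes, parallel to a side of the flange, z up along the bore. A half turn about z changes nothing
- head (a point): Centre of the guide plate's square head, 34 x 34 mm and 30 mm tall (95 to 125 mm above the flange's underside, this point at 110 mm), on the bore's axis; its flat sides are parallel to the flange's and either pair may be gripped
- pin_hole (a point): Centre, at the underside of the flange, of one of its two through holes, 12 mm across, 36 mm either side of the bore along the guide plate's x axis; the flange is solid elsewhere. Each hole clears its pin within about 3 degrees of turn
- post_stand: Fixed round dark steel stand 124 mm across, base 16 mm thick, origin at the centre of its underside, z up; a vertical post in the middle, a raised seat round the post's foot and an index ring round the seat. More than 60 N between guide plate and stand counts as ramming
- post_tip (a point): Tip of the steel post, on its axis, 130 mm above the bench and 104 mm above the seat. The post is 16 mm across; its nose tapers to 7 mm over the last 13 mm
- seat (a point): Centre of the top face of the steel seat, 44 mm across, on the post's axis, 26 mm above the bench; axes as post_stand. The guide plate's origin lies here when fully home
- ring (a point): On the post's axis level with the tops of the two upright steel pins (8 mm across, opposite each other, 36 mm from the axis) of the aluminium index ring, 11 mm above the seat. The ring is clamped with its pins anywhere within 0.6 rad either side of the stand's x axis; this bearing is not measured: see or feel it. This point's axes are the stand's, not the ring's
- ring_face (a point): On the post's axis level with the index ring's top face (98 mm across), 2 mm below the seat. The ring is sprung: pressed on its pins it sinks about 1 mm for 4 N, at most 3.5 mm, and is then rigid. When the guide plate's holes come over the pins the ring springs up and the down force vanishes
- spray_can: bystander: spray can, 53 mm across, 171 mm tall, stands back left; origin at its foot
- hex_bolt: bystander: hexagon bolt standing on its head, 60 mm tall; origin at its foot
- pliers_red: bystander: pliers lying flat, 144 mm long, 12 mm tall; origin at their underside

How it is judged (in metres and radians):
On the way, in this order (a step that is already met when the one before it is completed fails the run):
1. the sleeve is threaded on the post: the flange is at least 40 mm below the post's tip, upright and on the axis (z of guide_plate in the frame of seat below 0.064 m and horizontal distance between guide_plate and seat below 0.004 m and angle between guide_plate's own z axis and vertical below 0.06 rad), for 0.1 s.
2. the flange is fully home on the seat (z of guide_plate in the frame of seat below 0.002 m and horizontal distance between guide_plate and seat below 0.003 m), for 0.2 s.
At the end, for the whole second after the job is handed in: The guide plate stands at rest on the post with its flange fully home on the seat: underside within 2 mm of the seat's face, bore within 3 mm of the post's axis, upright within 0.03 rad, with the pins in its holes, and released (all of step 2 and z of guide_plate in the frame of seat above -0.003 m and angle between guide_plate's own z axis and vertical below 0.03 rad and linear speed of guide_plate below 0.02 m/s); the robot touches nothing.
It fails at once if the guide plate is rammed or dropped onto the stand (more than 60 N between them) (contact force between guide_plate and post_stand above 60 N).
It fails at once if a bystander is pushed more than 30 mm (distance of any of spray_can, hex_bolt, pliers_red from where it was at the start of the episode above 0.03 m).
It fails at once if the spray can or the bolt is knocked over (angle between any of spray_can, hex_bolt's own z axis and vertical above 0.5 rad).
It also fails if it takes over 64 s, if anything falls off the work surface, if the arm or the gripper's body presses on something with over 40 N, if the wrist force passes 120 N, or if a joint passes its speed limit or range.

## Working session

There is one attempt and no reset: what is moved stays moved. The work goes in short steps, Python scripts to look and compute and a tool call to move; the robot and the scene stay as the last step left them, time stands still between calls to the robot, and variables do not carry over. Pictures are saved under pics/ and viewed, at most 10 in all, crops included, and the job is handed in when it is done.

Besides the shell and the picture viewer there is one more tool, called as name(argument=value, ...) on one line, values as JSON. step_arm: Moves the arm, as the interface text tells. Its arguments: {"type":"object","properties":{"slide":{"type":"array"},"twist":{"type":"array"},"jaw":{"type":"array"},"newtons":{"type":"number"}},"required":["slide","twist","jaw"]}

```bash
mkdir -p pics; ls
python3 - <<'E'
from workcell import ctrl, vision
import cv2, json
s=ctrl.state(); print({k:s[k] for k in('clock','position','tcp_rot','wrist_force','grip_width')})
for n in('scene','top'):
    r=vision.read_camera(n); cv2.imwrite(f'pics/{n}0.png',r['color'][:,:,::-1]); print(n,[r[k] for k in('fx','fy','cx','cy','dist','eye','rotation')])
r=vision.read_camera('wrist');print(r['tool_from_camera'],r['fx'],r['dist'])
cv2.imwrite('pics/wrist0.png',r['color'][:,:,::-1])
E
```

```text
pics
{'clock': 0.0, 'position': array([209.27268847, 508.05133616, 204.30099938]), 'tcp_rot': array([-0.60988756, -3.08118032,  0.00328226]), 'wrist_force': array([-0.06040416,  0.10309455, -0.16050166]), 'grip_width': 0.9998196879583403}
scene [542.6490586460524, 542.6490586460524, 313.7961126916762, 242.63485759106453, array([-0.11746926,  0.        ,  0.        ,  0.        ,  0.        ]), array([-176.01002579, -571.46592626,  669.98496761]), array([-1.97450429,  0.9086491 , -0.47122017])]
top [473.7452958497644, 473.7452958497644, 322.31252775666195, 239.5506206022901, array([-0.07806532,  0.        ,  0.        ,  0.        ,  0.        ]), array([ 260.76228725,   20.06502074, 1077.27096781]), array([-2.00844382,  2.21790382, -0.22092571])]
[[-1.49100040e-04 -9.73506575e-01 -2.28658972e-01  6.55503816e+01]
 [ 9.99999733e-01  1.84073396e-05 -7.30431286e-04  2.38272327e-01]
 [ 7.15288663e-04 -2.28659019e-01  9.73506313e-01 -1.79144857e+02]
 [ 0.00000000e+00  0.00000000e+00  0.00000000e+00  1.00000000e+00]] 348.9189100055065 [0.01590804 0.         0.         0.         0.        ]
```

View pics/scene0.png

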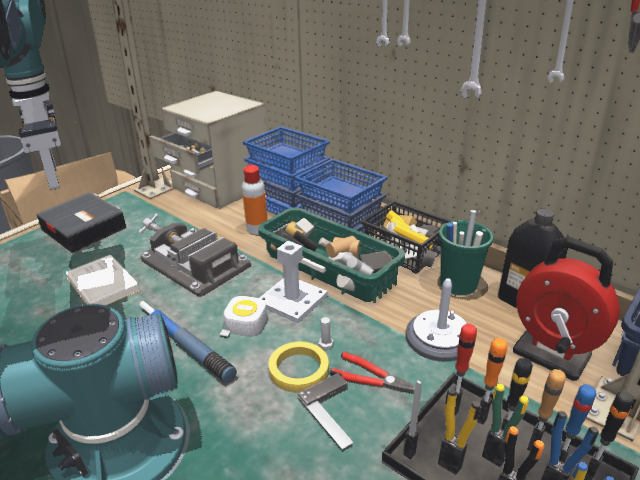

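View pics/top0.png

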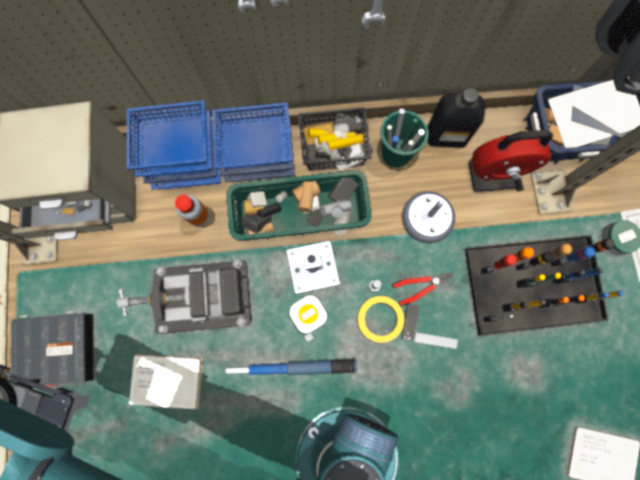

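The scene camera shows the plate at about (290,280) and the stand at about (440,330). In the top camera the plate is at about (314,267), the stand at about (429,216) and the bolt at about (376,286). I'll zoom in on both.

```bash
cat > h.py <<'E'
import numpy as np, cv2
from scipy.spatial.transform import Rotation as R
from workcell import ctrl, vision
def cam(n):
    s=ctrl.state(); r=vision.read_camera(n); r['K']=np.array([[r['fx'],0,r['cx']],[0,r['fy'],r['cy']],[0,0,1.]])
    if n=='wrist':
        T=np.eye(4);T[:3,:3]=R.from_rotvec(s['tcp_rot']).as_matrix();T[:3,3]=s['position'];T=T@r['tool_from_camera']
        r['M'],r['eye']=T[:3,:3],T[:3,3]
    else: r['M']=R.from_rotvec(r['rotation']).as_matrix()
    return r
def proj(r,P):
    P=np.atleast_2d(np.array(P,float)); M=r['M'].T
    return cv2.projectPoints(P,cv2.Rodrigues(M)[0],-M@r['eye'],r['K'],np.array(r['dist']))[0][:,0]
def ray(r,uv,z):
    p=cv2.undistortPoints(np.array(uv,float).reshape(-1,1,2),r['K'],np.array(r['dist']))[:,0]
    d=np.c_[p,np.ones(len(p))]@r['M'].T
    return r['eye']+d*((z-r['eye'][2])/d[:,2])[:,None]
def crop(r,u,v,w,h,k): return cv2.resize(r['color'][v:v+h,u:u+w,::-1],None,fx=k,fy=k,interpolation=cv2.INTER_CUBIC)
E
python3 - <<'E'
from h import *
t=cam('top');s=cam('scene')
a=np.hstack([crop(t,281,234,66,50,6),crop(t,396,186,66,50,6)])
b=np.hstack([crop(s,250,235,88,88,4.5)[:, :396],crop(s,400,272,88,88,4.5)])[:, :792]
b=cv2.resize(b,(a.shape[1],a.shape[1]*b.shape[0]//b.shape[1]))
cv2.imwrite('pics/m1.png',np.vstack([a,b[:300]])); cv2.imwrite('pics/m1b.png',b);print(a.shape,b.shape)
print(ray(t,[[314,267],[429,216],[376,286],[185,203]],0))
E
```

```text
(300, 792, 3) (396, 792, 3)
[[ 421.06796302   29.91998877    0.        ]
 [ 514.53729226 -250.73924207    0.        ]
 [ 363.48560164 -106.48493449    0.        ]
 [ 604.19387935  321.24945038    0.        ]]
```

View pics/m1.png

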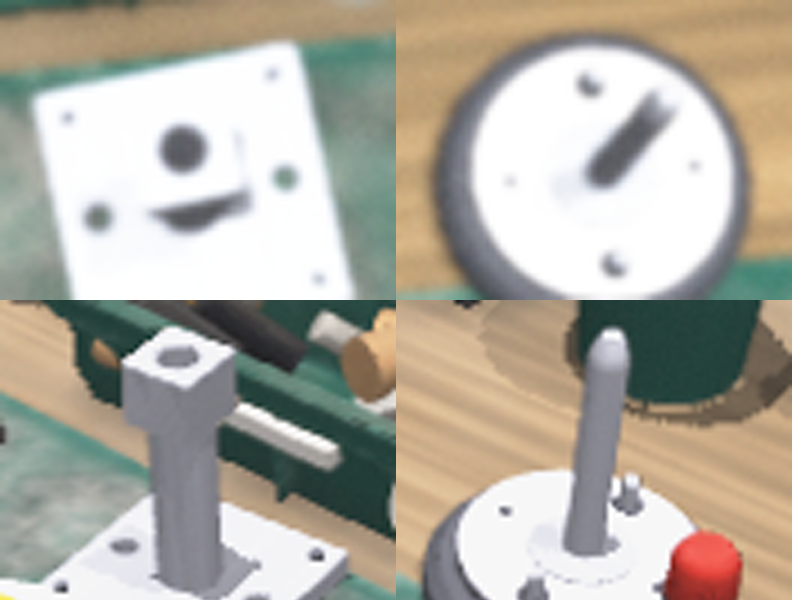

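In the crops, the holes are at (98,217) and (285,177), and the head bore is at (183,149). The pins are at about (194,80) and (216,260), and the post tip is at (267,97).

Run:
```python
from h import *
t=cam('top');s=cam('scene')
c=lambda x,y,u,v,k=6:[u+(x+.5)/k-.5,v+(y+.5)/k-.5]
H=ray(t,[c(98,217,281,234),c(285,177,281,234)],12);print('holes',H,H.mean(0),np.linalg.norm(H[1]-H[0]),np.degrees(np.arctan2(*(H[1]-H[0])[1::-1])))
print('bore top',ray(t,[c(183,149,281,234)],125))
print('head scene', ray(s,[c(178,356-300,250,235,4.5)],125))
P=ray(t,[c(194,80,396,186),c(216,260,396,186)],37);print('pins',P,P.mean(0),np.linalg.norm(P[1]-P[0]),np.degrees(np.arctan2(*(P[1]-P[0])[1::-1])))
print('tip',ray(t,[c(267,97,396,186)],130),'tip scene',ray(s,[c(613-396,333-300,400,272,4.5)],130))
# ring disc white ellipse
hsv=cv2.cvtColor(t['color'],cv2.COLOR_RGB2HSV)
m=((hsv[...,2]>215)&(hsv[...,1]<40)).astype(np.uint8); m[:186]=0;m[245:]=0;m[:,:398]=0;m[:,460:]=0
cn=max(cv2.findContours(m,0,1)[0],key=cv2.contourArea);e=cv2.fitEllipse(cv2.convexHull(cn));print('ring',e,ray(t,[e[0]],24))
```

```text
holes [[416.84290853  68.97746949  12.        ]
 [425.05667925  -2.90348791  12.        ]] [420.94979389  33.03699079  12.        ] 72.3487253993982 -83.48113915726057
bore top [[420.62249864  33.01437483 125.        ]]
head scene [[421.39062137  29.60004826 125.        ]]
pins [[ 546.06767292 -244.85498806   37.        ]
 [ 475.4130999  -242.91791612   37.        ]] [ 510.74038641 -243.88645209   37.        ] 70.68112150184912 178.429567292572
tip [[ 512.00303959 -245.69446992  130.        ]] tip scene [[ 513.01719441 -250.10679756  130.        ]]
ring ((429.967041015625, 214.7385711669922), (41.27627944946289, 43.627220153808594), 123.58306121826172) [[ 511.63267459 -247.37293707   24.        ]]
```

```bash
cat >> h.py <<'E'
def plan(x,y,z,yaw):  # yaw = world angle of tool y, deg
    s=ctrl.state(); M=R.from_rotvec(s['tcp_rot']).as_matrix()
    yn=np.degrees(np.arctan2(M[1,1],M[0,1])); c,q=np.cos(np.radians(yaw)),np.sin(np.radians(yaw))
    T=np.array([[-q,c,0],[c,q,0],[0,0,-1]])
    print('pos',s['position'].round(1),'yaw',yn.round(2),'tilt',np.degrees(np.arccos(-M[2,2])).round(2),'F',s['wrist_force'].round(1),'t',round(s['clock'],2))
    print('slide',((M.T@(np.array([x,y,z])-s['position']))/1000).round(4),'twist',np.degrees(R.from_matrix(M.T@T).as_rotvec()).round(2))
E
python3 -c "
from h import *
plan(421,32,205,96.5)"
```

```text
pos [209.5 508.4 205.2] yaw 67.61 tilt 0.03 F [ 0.7 -0.4 -0.3] t 0.35
slide [-0.3771 -0.3599  0.0004] twist [-2.000e-02 -1.000e-02 -2.889e+01]
```

step_arm(slide=[[-0.038,-0.036,0],[-0.088,-0.084,0],[-0.13,-0.124,0],[-0.17,-0.162,0],[-0.21,-0.2,0],[-0.25,-0.238,0],[-0.29,-0.277,0],[-0.33,-0.315,0],[-0.36,-0.344,0],[-0.377,-0.36,0],[-0.377,-0.36,0],[-0.377,-0.36,0]], twist=[[0,0,-3],[0,0,-7],[0,0,-11],[0,0,-15],[0,0,-19],[0,0,-22],[0,0,-25],[0,0,-27],[0,0,-28.9],[0,0,-28.9],[0,0,-28.9],[0,0,-28.9]], jaw=[-1,-1,-1,-1,-1,-1,-1,-1,-1,-1,-1,-1])

```text
clock: 1.85
position: [420.7, 32.7, 205.5]
tcp_rot: [0.179, -3.136, -0.001]
wrist_force: [-1.1, 0.1, -0.4]
grip_width: 1.001
finger_force: 0.0
```

Run:
```python
from h import *
plan(421,32,94,96.5)
w=cam('wrist'); I=w['color'][:,:,::-1].copy()
H=np.array([[421,32.5]]); a=np.radians(-83.5); d=np.array([np.cos(a),np.sin(a)]);n=np.array([-d[1],d[0]])
C=[[*(H[0]+sx*17*d+sy*17*n),125] for sx,sy in((1,1),(1,-1),(-1,-1),(-1,1))]
print(proj(w,C).round(1)); print(proj(w,[[421,32.5,125]]), proj(w,[[*(H[0]+36*d),12],[*(H[0]-36*d),12]]))
cv2.imwrite('pics/w1.png',I)
```

```text
pos [420.7  32.7 205.5] yaw 96.53 tilt 0.04 F [-1.1  0.1 -0.4] t 1.85
slide [-0.0002 -0.0008  0.1115] twist [ 0.04 -0.    0.03]
[[298.9 261.3]
 [298.3 218.3]
 [343.2 218.3]
 [342.6 261.3]]
[[320.76798174 240.12931464]] [[287.52779239 214.48577361]
 [354.03399835 214.50468303]]
```

View pics/w1.png

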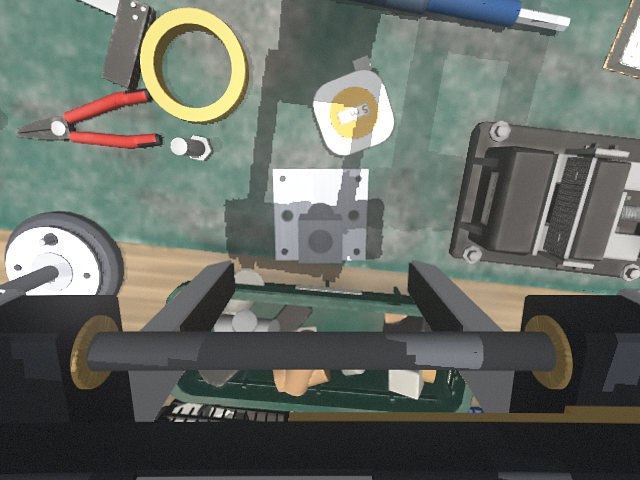

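The wrist view confirms the plate pose: the bore is at about (320,240) and the holes at about (287,215) and (354,215), all within a pixel of the prediction. I'll go down and grip.

step_arm(slide=[[0,-0.0003,0.03],[0,-0.0003,0.06],[0,-0.0003,0.085],[0,-0.0003,0.105],[0,-0.0003,0.1145],[0,-0.0003,0.1145],[0,-0.0003,0.1145],[0,-0.0003,0.1145],[0,-0.0003,0.1145],[0,-0.0003,0.1145],[0,-0.0003,0.1145],[0,-0.0003,0.1145],[0,-0.0003,0.1145],[0,-0.0003,0.1145]], twist=[[0,0,0],[0,0,0],[0,0,0],[0,0,0],[0,0,0],[0,0,0],[0,0,0],[0,0,0],[0,0,0],[0,0,0],[0,0,0],[0,0,0],[0,0,0],[0,0,0]], jaw=[-1,-1,-1,-1,-1,0,0.4,1,1,1,1,1,1,1], newtons=40)

```text
clock: 3.65
position: [421.0, 32.0, 91.0]
tcp_rot: [-0.178, 3.136, 0.001]
wrist_force: [-0.5, 1.7, 0.8]
grip_width: 0.362
finger_force: 40.0
```

step_arm(slide=[[0,0,-0.01],[0,0,-0.04],[0,0,-0.08],[0,0,-0.12],[0,0,-0.15],[0,0,-0.165],[-0.004,-0.018,-0.165],[-0.009,-0.044,-0.165],[-0.015,-0.074,-0.165],[-0.021,-0.104,-0.165],[-0.027,-0.134,-0.165],[-0.033,-0.164,-0.165],[-0.04,-0.194,-0.165],[-0.046,-0.224,-0.165],[-0.051,-0.25,-0.165],[-0.055,-0.271,-0.165],[-0.058,-0.283,-0.165],[-0.0586,-0.287,-0.165],[-0.0586,-0.287,-0.165],[-0.0586,-0.287,-0.165]], twist=[[0,0,0],[0,0,0],[0,0,0],[0,0,0],[0,0,0],[0,0,0],[0,0,4],[0,0,11],[0,0,18],[0,0,26],[0,0,34],[0,0,42],[0,0,50],[0,0,58],[0,0,66],[0,0,74],[0,0,80],[0,0,83],[0,0,83],[0,0,83]], jaw=[1,1,1,1,1,1,1,1,1,1,1,1,1,1,1,1,1,1,1,1])

```text
clock: 6.15
position: [511.4, -246.4, 254.9]
tcp_rot: [-1.942, -2.467, 0.0]
wrist_force: [0.3, 0.0, -5.2]
grip_width: 0.358
finger_force: 40.0
```

Run:
```python
from h import *
plan(511.7,-246.5,256,13.4)
w=cam('wrist'); s=cam('scene'); t=cam('top')
print(proj(s,[[511.7,-246.5,130]]),proj(w,[[511.7,-246.5,130]]),proj(t,[[511.7,-246.5,256]]))
a=cv2.resize(w['color'][:,:,::-1],(400,300)); b=crop(s,380,180,100,75,4); 
u=w['color'][180:330,220:420,::-1]
cv2.imwrite('pics/m2.png',np.vstack([np.hstack([a,cv2.resize(u,(400,300))]),np.hstack([b,crop(t,390,170,80,60,5)])]))
```

```text
pos [ 511.4 -246.4  254.9] yaw 13.56 tilt 0.12 F [ 0.3  0.  -5.2] t 6.15
slide [-0.0002  0.0002 -0.0011] twist [-0.08 -0.09  0.16]
[[445.55694864 278.50162445]] [[321.15845622 228.12382553]] [[456.76124534 182.55134632]]
```

View pics/m2.png

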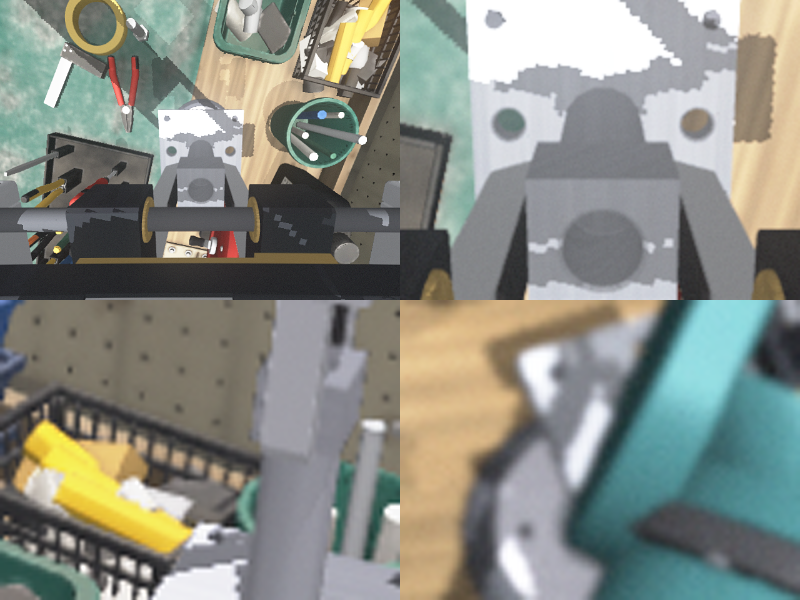

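The plate is held squely and upright, with a payload of about 5 N. I'll lower it over the nose in small stages and watch the lateral force.

step_arm(slide=[[0,0.0004,0.01],[0,0.0004,0.022],[0,0.0004,0.03],[0,0.0004,0.034],[0,0.0004,0.037],[0,0.0004,0.04],[0,0.0004,0.04]], twist=[[0,0,0],[0,0,0],[0,0,0],[0,0,0],[0,0,0],[0,0,0],[0,0,0]], jaw=[1,1,1,1,1,1,1])

```text
clock: 7.18
position: [512.1, -246.6, 215.9]
tcp_rot: [-1.945, -2.467, -0.0]
wrist_force: [0.2, 0.2, -4.8]
grip_width: 0.358
finger_force: 40.0
```

step_arm(slide=[[0,0,0.0015],[0,0,0.003],[0,0,0.0045],[0,0,0.006],[0,0,0.0075],[0,0,0.0075]], twist=[[0,0,0],[0,0,0],[0,0,0],[0,0,0],[0,0,0],[0,0,0]], jaw=[1,1,1,1,1,1])

```text
clock: 7.92
position: [512.1, -246.6, 208.2]
tcp_rot: [-1.944, -2.467, -0.0]
wrist_force: [0.5, 0.4, -4.6]
grip_width: 0.358
finger_force: 40.0
```

step_arm(slide=[[0,0,0.002],[0,0,0.004],[0,0,0.007],[0,0,0.01],[0,0,0.014],[0,0,0.018],[0,0,0.018]], twist=[[0,0,0],[0,0,0],[0,0,0],[0,0,0],[0,0,0],[0,0,0],[0,0,0]], jaw=[1,1,1,1,1,1,1])

```text
clock: 8.8
position: [512.1, -246.6, 189.9]
tcp_rot: [-1.944, -2.467, -0.0]
wrist_force: [0.6, -0.4, -5.3]
grip_width: 0.36
finger_force: 40.0
```

step_arm(slide=[[0,0,0.004],[0,0,0.01],[0,0,0.016],[0,0,0.022],[0,0,0.028],[0,0,0.034],[0,0,0.04],[0,0,0.046],[0,0,0.05],[0,0,0.052],[0,0,0.052]], twist=[[0,0,0],[0,0,0],[0,0,0],[0,0,0],[0,0,0],[0,0,0],[0,0,0],[0,0,0],[0,0,0],[0,0,0],[0,0,0]], jaw=[1,1,1,1,1,1,1,1,1,1,1])

```text
clock: 10.18
position: [512.1, -246.6, 138.4]
tcp_rot: [-1.945, -2.467, -0.0]
wrist_force: [0.5, 0.1, -5.2]
grip_width: 0.36
finger_force: 40.0
```

step_arm(slide=[[0,0,0.003],[0,0,0.006],[0,0,0.008],[0,0,0.009],[0,0,0.01],[0,0,0.011],[0,0,0.011]], twist=[[0,0,0],[0,0,0],[0,0,0],[0,0,0],[0,0,0],[0,0,0],[0,0,0]], jaw=[1,1,1,1,1,1,1])

```text
clock: 11.05
position: [512.1, -246.6, 127.7]
tcp_rot: [1.945, 2.467, 0.0]
wrist_force: [0.2, 0.5, -3.6]
grip_width: 0.357
finger_force: 40.0
```

step_arm(slide=[[0,0,0.0005],[0,0,0.001],[0,0,0.0012],[0,0,0.0012]], twist=[[0,0,0],[0,0,0],[0,0,0],[0,0,0]], jaw=[1,1,1,1])

```text
clock: 11.55
position: [512.2, -246.7, 126.8]
tcp_rot: [1.944, 2.467, 0.0]
wrist_force: [-0.6, 0.9, -0.8]
grip_width: 0.362
finger_force: 40.0
```

step_arm(slide=[[0,0,0],[0,0,0],[0,0,0],[0,0,0],[0,0,0],[0,0,0],[0,0,0]], twist=[[0,0,2],[0,0,4],[0,0,6],[0,0,8],[0,0,10],[0,0,11],[0,0,11]], jaw=[1,1,1,1,1,1,1])

```text
clock: 12.42
position: [512.6, -246.3, 126.3]
tcp_rot: [2.172, 2.269, 0.002]
wrist_force: [1.8, 1.1, 0.2]
grip_width: 0.36
finger_force: 40.0
```

step_arm(slide=[[0,0,0],[0,0,0],[0,0,0]], twist=[[0,0,1],[0,0,2],[0,0,2]], jaw=[1,1,1])

```text
clock: 12.8
position: [512.0, -246.9, 125.5]
tcp_rot: [-2.212, -2.23, 0.001]
wrist_force: [2.7, -0.1, -5.1]
grip_width: 0.358
finger_force: 40.0
```

step_arm(slide=[[0,0,0],[0,0,0],[0,0,0]], twist=[[0,0,1],[0,0,2],[0,0,2]], jaw=[1,1,1])

```text
clock: 13.18
position: [512.0, -246.7, 125.6]
tcp_rot: [-2.25, -2.192, 0.0]
wrist_force: [3.9, -0.3, -7.4]
grip_width: 0.359
finger_force: 40.0
```

The down force vanished at a yaw of about 0°, so the holes are on the pins. Next I'll lower it gently.

step_arm(slide=[[0,0,0.001],[0,0,0.002],[0,0,0.003],[0,0,0.003]], twist=[[0,0,0],[0,0,0],[0,0,0],[0,0,0]], jaw=[1,1,1,1])

```text
clock: 13.68
position: [512.1, -246.8, 123.4]
tcp_rot: [2.25, 2.192, -0.0]
wrist_force: [2.4, -1.1, -3.5]
grip_width: 0.356
finger_force: 40.0
```

step_arm(slide=[[0,0.0003,0.001],[0,0.0003,0.002],[0,0.0003,0.003],[0,0.0003,0.004],[0,0.0003,0.004]], twist=[[0,0,0],[0,0,0],[0,0,0],[0,0,0],[0,0,0]], jaw=[1,1,1,1,1])

```text
clock: 14.3
position: [512.1, -246.6, 118.9]
tcp_rot: [-2.25, -2.192, 0.001]
wrist_force: [0.5, -0.7, -5.1]
grip_width: 0.361
finger_force: 40.0
```

step_arm(slide=[[0,0,0.0005],[0,0,0.001],[0,0,0.0015],[0,0,0.002],[0,0,0.0023],[0,0,0.0023],[0,0,0.0023]], twist=[[0,0,0],[0,0,0],[0,0,0],[0,0,0],[0,0,0],[0,0,0],[0,0,0]], jaw=[1,1,1,1,1,1,1])

```text
clock: 15.18
position: [512.4, -246.5, 117.0]
tcp_rot: [-2.25, -2.192, -0.0]
wrist_force: [-0.9, 0.6, -4.0]
grip_width: 0.357
finger_force: 40.0
```

step_arm(slide=[[0,0,0.0003],[0,0,0.0006],[0,0,0.0008],[0,0,0.0008]], twist=[[0,0,0],[0,0,0],[0,0,0],[0,0,0]], jaw=[1,1,1,1])

```text
clock: 15.68
position: [512.4, -246.6, 117.0]
tcp_rot: [2.25, 2.192, 0.0]
wrist_force: [-3.4, 1.9, 2.4]
grip_width: 0.357
finger_force: 40.0
```

It stopped at z = 117.0 with about 7 N of reaction, so the flange is on the seat. Now I'll release and retreat.

step_arm(slide=[[0,0,-0.0006],[0,0,-0.0006],[0,0,-0.0006],[0,0,-0.0006],[0,0,-0.0006],[0,0,-0.0006],[0,0,-0.0006],[0,0,-0.0006]], twist=[[0,0,0],[0,0,0],[0,0,0],[0,0,0],[0,0,0],[0,0,0],[0,0,0],[0,0,0]], jaw=[0.2,0.0,-0.3,-0.6,-0.8,-0.8,-0.8,-0.8])

```text
clock: 16.68
position: [512.5, -246.6, 116.8]
tcp_rot: [2.25, 2.192, 0.0]
wrist_force: [0.1, 1.0, 0.3]
grip_width: 0.895
finger_force: 0.0
```

step_arm(slide=[[0,0,-0.01],[0,0,-0.03],[0,0,-0.06],[0,0,-0.09],[0,0,-0.11],[0.06,0,-0.12],[0.12,0,-0.12],[0.16,0,-0.12],[0.16,0,-0.12]], twist=[[0,0,0],[0,0,0],[0,0,0],[0,0,0],[0,0,0],[0,0,0],[0,0,0],[0,0,0],[0,0,0]], jaw=[-0.8,-0.8,-0.8,-0.8,-0.8,-0.8,-0.8,-0.8,-0.8])

```text
clock: 17.8
position: [516.8, -84.4, 238.1]
tcp_rot: [2.244, 2.196, 0.002]
wrist_force: [-0.1, -1.6, 0.2]
grip_width: 0.9
finger_force: 0.0
```

Run:
```python
from h import *
s=cam('scene');t=cam('top');st=ctrl.state();print(st['wrist_force'],st['position'],st['clock'])
c=np.array([512.2,-246.6]);q=np.array([[50,50],[50,-50],[-50,-50],[-50,50]])
print('scene flange top corners',proj(s,[[*(c+d),38] for d in q]).round(1),'head top',proj(s,[[*c,151]]).round(1))
print('pin tops scene',proj(s,[[*(c+[36,-1]),37],[*(c-[36,-1]),37]]).round(1))
cv2.imwrite('pics/m3.png',np.hstack([crop(s,390,230,100,133,4),crop(t,390,170,80,106,5)])[:530])
```

```text
[-0.83769376 -0.78131101  0.05142741] [516.74545887 -86.9676432  237.45967664] 17.9
scene flange top corners [[430.3 295.8]
 [478.4 317.6]
 [450.6 347.8]
 [400.7 322.9]] head top [[447.2 268.2]]
pin tops scene [[450.4 310.9]
 [428.7 331. ]]Traceback (most recent call last):
  File "<stdin>", line 6, in <module>
    return _nx.concatenate(arrs, 1, dtype=dtype, casting=casting)
           ~~~~~~~~~~~~~~~^^^^^^^^^^^^^^^^^^^^^^^^^^^^^^^^^^^^^^^
ValueError: all the input array dimensions except for the concatenation axis must match exactly, but along dimension 0, the array at index 0 has size 532 and the array at index 1 has size 530
```

Run:
```python
from h import *
s=cam('scene');t=cam('top')
cv2.imwrite('pics/m3.png',np.hstack([crop(s,390,230,100,130,4),crop(t,390,170,80,104,5)]))
```

```text
(no output)
```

View pics/m3.png

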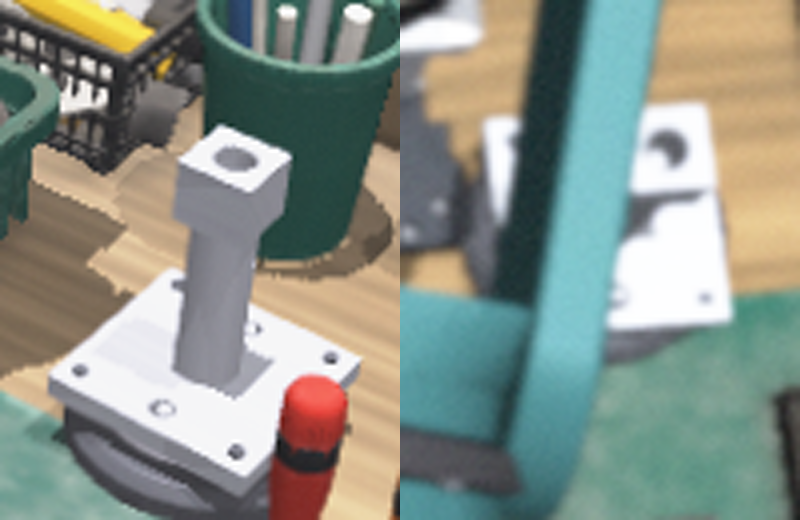

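The picture shows the flange level on the stand, both pins filling their holes at crop (162,408) and (253,328), the post inside the bore, and the gripper clear.

```bash
python3 -c "
from workcell import job_done
print(job_done())"
```

```text
the job is handed in; nothing more can be done
None
```

The guide plate is threaded on the post with both pins in its holes, its flange fully home on the seat and the gripper clear; I've handed the job in, but no verdict came back.

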